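# Refit the splined clamp lever on the assembly jig and swing it shut

## Task

Fit the loose ball-knob lever back on the jig's upright splined spindle: turn it by feel until its splines match, without forcing it, and push it fully home on the shoulder. Then swing the fitted lever round until its arm rests against the stop post, so the clamp closes, and let go. Leave everything else on the bench where it lies and do not force the lever against the jig.

Things in the scene. Friction and masses are not known exactly. Their poses are not given: they have to be found in the camera images.
- lever: Loose steel clamp lever, 0.24 to 0.34 kg, lying right way up. Octagonal hub 36 mm across flats, 30 mm high; origin on the bore axis at the hub's underside, z up along the bore. Flats face its +x, -x, +y, -y: grip the hub across the y flats. A straight round arm 10 mm thick leaves the hub along +x, centre line 15 mm above the underside, and carries a ball knob.
- bore_top (a point): Centre of the hub's top face, 30 mm above its underside. The bore goes right through: four straight slots (towards the lever's +x, +y, -x, -y) reach 12.8 mm from the axis; the +x slot, on the arm's side, is 11.4 mm wide, the other three 6.4 mm; the lands between them come to 8.8 mm from the axis.
- knob (a point): Centre of the lever's 30 mm ball knob, 115 mm from the bore axis along the lever's +x, 15 mm above the hub's underside.
- lever_mid (a point): Point on the centre line of the lever's arm, 75 mm from the bore axis, 15 mm above the hub's underside: the part of the arm that meets the stop post.
- jig: Steel jig bolted to the bench: plate 14 mm thick (-115 to +60 mm in its x, -50 to +90 mm in its y). Origin on the bench surface on the spindle's axis, z up. An upright splined spindle stands on a 32 mm post. It turns with some friction (about 0.2 N m) and stays where it is left; a hold-down finger (top 40 mm above the bench) turns with it. The clamp closes counter-clockwise seen from above.
- shoulder (a point): Centre of the top of the spindle's round shoulder (33 mm diameter), 55 mm above the bench, on the spindle's axis; axes as the jig's. The hub's underside rests here when fully home. Splines stand on it: 24 mm long, 16.6 mm core, four at right angles reaching 12 mm from the axis, one 10 mm wide, the other three 5 mm wide.
- spline_end (a point): Upper end of the splines, 79 mm above the bench, on the axis. The lever goes on one way only, wide slot over wide spline, with about 4 degrees of play; else its underside rests here. The spindle's angle is not reported: at the start the wide spline points anywhere within 0.6 rad either side of the jig's +x. The hold-down finger is 2.1 rad counter-clockwise of it.
- pilot_tip (a point): Tip of the spindle's smooth round pilot nose, 97 mm above the bench: 16.6 mm diameter from 79 to 85 mm above the bench, tapering to 8 mm at the tip. It centres the hub's bore before the splines are met.
- stop_post (a point): On the axis of the upright stop post (12 mm diameter, top 85 mm above the bench), at the fitted arm's height, 75 mm from the spindle's axis, 1.20 rad counter-clockwise of the jig's +x. The fitted arm touches it when it points about 1.05 rad counter-clockwise of the jig's +x, its centre line then 11 mm from the post's axis.
- channel_a: Bystander: loose metal channel 110 x 45 x 25 mm, origin at the middle of its underside.
- channel_b: Bystander: loose metal channel 90 x 45 x 25 mm, origin at the middle of its underside.
- wrench: Bystander: wrench, 170 mm, lying flat; origin at the middle of its underside.
- hammer: Bystander: hammer, 270 mm, lying flat; origin at the middle of its underside.
- collar: Bystander: plain steel collar, 42 mm outside, 22 mm smooth bore, 16 mm high; origin at the centre of its underside.
- rubbing_block: Bystander: dark wood block 100 x 50 x 35 mm; origin at the middle of its underside.
There are look-alikes about, which are no part of the job. Leave any turquoise look-alike of the jig alone.

How it is judged:
By the outcome, as a careful person would: the job done as asked, in the order asked, and still so for the second after the job is handed in, with the robot touching nothing.
It also fails if it takes over 67 s, if anything falls off the work surface, if the arm or the gripper's body presses on something with over 40 N, if the wrist force passes 120 N, or if a joint passes its speed limit or range.

## Robot

A 6-joint arm with a two-finger parallel gripper is mounted at the origin on the work surface. World frame = base frame: x ahead of the robot, y to its left, z up, the work surface at z = 0. Lengths are in m, angles in rad, forces in N, time in s.
With the tool pointing down it reaches from about 0.225 to 0.875 m from the base axis. Payload 3.4 kg.
Tool frame: the origin (TCP) lies between the finger pads; the fingertips stand 8 mm ahead of it and the grasp point (between the pads) lies 11 mm behind it; z points along the fingers, y is the line along which they close (so a half turn about z gives the same grasp; the last joint's range is limited). The gripper opens to 85 mm and grips with 20 to 120 N. Pads are 22 mm wide; open, the fingers measure 114 mm over their backs; the gripper's body (76 mm by 85 mm) begins 54 mm behind the grasp point. The pads swing forward as they close: fully open they stand 13 mm farther back than shut.
Start: joints at [1.17, 0.276, 1.505, -0, 1.361, -0.121], TCP at [0.159, 0.553, 0.239] pointing down, gripper open.
Joint ranges: [-2.89, 2.89], [-0.75, 2.08], [0.22, 2.7], [-1.18, 4.32], [0.11, 2.71], [-2.7, 2.7]. Speed limits (rad/s): [2.57, 2.57, 3.14, 3.14, 3.14, 3.14].

## Interface

Orientations are given as a unit quaternion [w, x, y, z].
In Python, from rig import manip gives the robot as it stands.
- The arm moves only by the tool move_arm, never from a script. Its argument "deltas" is a list that holds one entry, the list of rows, each a list of 5 numbers: the shift along the tool's x, y, z normalised to -1 to 1, where 1 is 80 cm, then the turn about the tool's z normalised to -1 to 1, where 1 is 120 degrees, then the closure, from -1 (fully open) to 1 (shut). In form: [[[tx, ty, tz, twist, grip], ...]]. A call has 1 to 12 rows; each row is the pose to reach, as a shift and turn from the pose commanded when the call began, along the tool's axes at that moment; what a row does not reach only later rows make up. A row lasts 1/10 s, in which the tool goes at most 50 mm and 8.59 degrees, less where a joint would pass 70% of its speed; a pose out of reach is approached as far as the arm can. A call with a number of a shift or a turn outside -1 to 1 is refused whole. A call with a gripper value outside its range is refused whole. The fingers move at their own pace and stop on an object; "squeeze" is the grip in N (left out, the last holds). Time passes only in rows, so rows that repeat a pose let the fingers close. It gives the time, the measured TCP pose, the force, the opening and the grip force at its end, in the units of the state.
- manip.get_state(): the state, without advancing time (a new reading comes with each control period).
- manip.get_image(name): name is "side" or "top"; returns the picture (420x560x3 uint8, red, green, blue); there is no depth.
- manip.camera_params(name): a dict with "fx", "fy", "cx", "cy" (pixels), "R" (3x3) and "t" (3): a world point X has camera coordinates R X + t. Camera axes: x right, y down, z forward; pixel columns grow to the right and rows downward; lengths in m; the calibration is good to about 2 mm. A picture is of the moment at which its call begins. camera_params takes no time and is no camera call.
- manip.sign_off(): hands the job in; it is judged then, once.
The state is a dict: "clock": time; "qpos": joint angles; "qd": joint speeds; "effort": joint torques, N m; "position": TCP position; "ee_rot": TCP orientation; "contact_force": force on the tool from outside, world axes, zero at the start; "moment": the same for the moment, N m; "width": finger opening in m; "gripper_force": force on a finger pad.
Only numpy, scipy, OpenCV 4.12 (cv2) and the standard library are available. Lean on these libraries where they do the work, as an engineer would, in place of code of your own. Each camera call takes 0.05 s, during which the arm holds its last target. There are 200 camera calls.

## Working session

There is one attempt and no reset: what is moved stays moved. The work goes in short steps, Python scripts to look and compute and a tool call to move; the robot and the scene stay as the last step left them, time stands still between calls to the robot, and variables do not carry over. Pictures are saved under pics/ and viewed, at most 10 in all, crops included, and the job is handed in when it is done.

Besides the shell and the picture viewer there is one more tool, called after "Emit:" as a command line: name --argument value ..., lists and objects as JSON in quotes. move_arm: Moves the arm, as the interface text tells. Scaled input: -1 to 1 covers 80 cm each way for a shift and 120 degrees each way for a turn. Its arguments: {"type":"object","properties":{"deltas":{"type":"array","items":{"type":"array","items":{"type":"array","items":{"type":"number","minimum":-1,"maximum":1}}}},"squeeze":{"type":"number"}},"required":["deltas"]}

```bash
mkdir -p pics; python3 - <<'E'
from rig import manip
import cv2
for n in("top","side"):
    im=manip.get_image(n); cv2.imwrite(f"pics/{n}0.png",im[:,:,::-1]); p=manip.camera_params(n)
    print(n,{k:(v if not hasattr(v,'tolist') else v.tolist()) for k,v in p.items()})
s=manip.get_state();print(s)
E
```

```text
top {'fx': 497.3402309095467, 'fy': 497.3402309095467, 'cx': 281.1526981354313, 'cy': 211.02810018921528, 'R': [[0.045439976675946306, -0.9989586431394287, 0.004103390880830551], [-0.9714092797016074, -0.04514424218085154, -0.2330794042971641], [0.23302192993212834, 0.006605050715024871, -0.9724490492955187]], 't': [-4.757256360103545e-05, 0.4907933378833824, 1.2712200173013233]}
side {'fx': 410.0029176016718, 'fy': 410.0029176016718, 'cx': 281.5308289226679, 'cy': 200.76062688530433, 'R': [[0.9934024092018542, -0.11429973371781174, -0.009339393127470175], [-0.07739438486812421, -0.6080929406597577, -0.7900842263396056], [0.08462719765439931, 0.7855943905042894, -0.6129271498517238]], 't': [-0.453686866964602, 0.13301312538854354, 0.9439940662304475]}
{'clock': 0.1, 'qpos': array([ 1.17000166e+00,  2.76538039e-01,  1.50603442e+00, -2.06987764e-05,
        1.36070236e+00, -1.20976089e-01]), 'qd': array([-0.0006344 , -0.00071576, -0.00444908,  0.00047268, -0.00161406,
       -0.00116489]), 'effort': array([ 1.90097591e-03, -4.17689502e+01, -2.46407086e+01, -1.96644083e-05,
        5.79494750e-03, -4.38899860e-06]), 'position': array([0.15861761, 0.55219802, 0.23851151]), 'ee_rot': array([-2.07168277e-04,  1.39451095e-01,  9.90228602e-01, -8.15233452e-04]), 'contact_force': array([-0.84812936, -0.32874071, -0.72576433]), 'moment': array([-0.02036315, -0.06953277, -0.00969128]), 'gripper_force': 0.0, 'width': 0.0853270791342406}
```

View pics/top0.png

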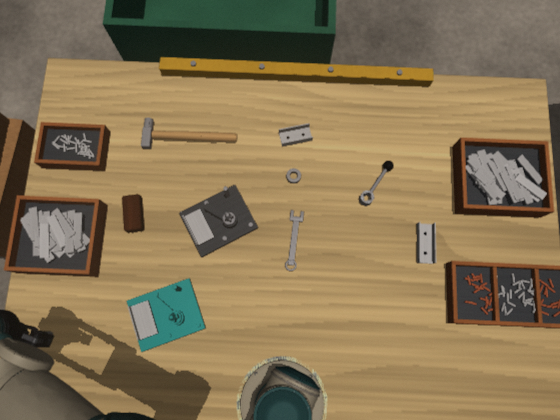

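View pics/side0.png

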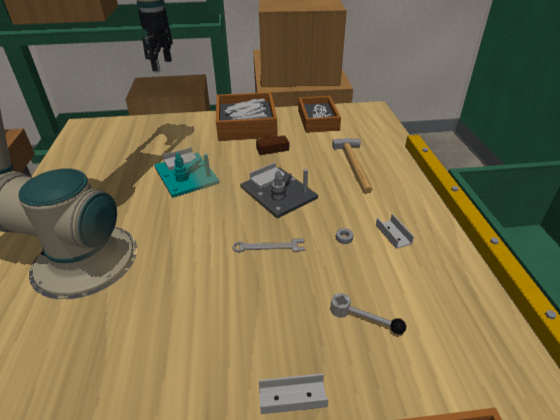

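The top view shows the lever with its hub at about (367,198) and black knob at (388,166). The dark grey jig is at (219,220), with its spindle near (229,218). There are two jig-like things: the grey one at (219,220) and the turquoise look-alike at (166,315). The grey steel one is the one meant. The collar at (293,176) has no arm, so it isn't the lever. I'll confirm with enlarged crops.

```bash
python3 - <<'E'
import cv2,numpy as np
t=cv2.imread("pics/top0.png");s=cv2.imread("pics/side0.png")
def crop(i,x,y,w,h,k): return cv2.resize(i[y:y+h,x:x+w],None,fx=k,fy=k,interpolation=cv2.INTER_CUBIC)
a=crop(t,170,175,100,75,4);b=crop(t,340,145,100,75,4)
c=crop(s,230,150,100,75,4);d=crop(s,320,275,100,75,4)
cv2.imwrite("pics/c0.png",np.vstack([np.hstack([a,b]),np.hstack([c,d])]))
E
```

```text
(no output)
```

View pics/c0.png

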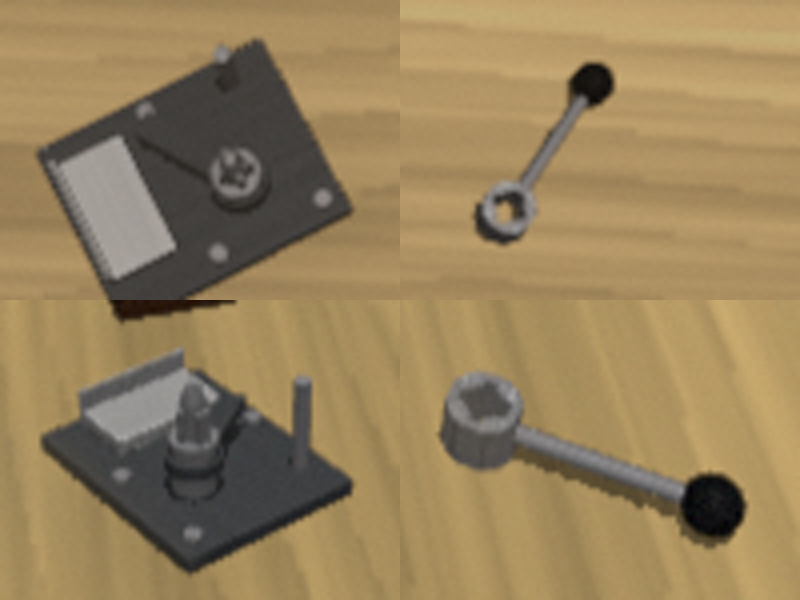

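The crops show the lever with its slotted hub, at top crop (508,209) and side crop (483,403), and a black knob. On the grey jig, the splined spindle is at top crop (238,174) and the stop-post tip is at (222,52) in the top crop and (303,380) in the side crop. The thin finger points left-up in the top view. These are the lever and jig I want. Next I'll measure their positions.

```bash
cat > h.py <<'E'
import cv2,numpy as np
from rig import manip
def ray(n,u,v):
    p=manip.camera_params(n);R=np.array(p['R']);t=np.array(p['t'])
    return -R.T@t, R.T@np.array([(u-p['cx'])/p['fx'],(v-p['cy'])/p['fy'],1])
def plane(n,u,v,z):
    c,d=ray(n,u,v);return c+d*(z-c[2])/d[2]
def proj(n,X):
    p=manip.camera_params(n);c=np.array(p['R'])@X+np.array(p['t'])
    return np.array([p['fx']*c[0]/c[2]+p['cx'],p['fy']*c[1]/c[2]+p['cy']])
def tri(a,b):
    A=0;B=0
    for n,q in(('top',a),('side',b)):
        c,d=ray(n,*q);d=d/np.linalg.norm(d);P=np.eye(3)-np.outer(d,d);A=A+P;B=B+P@c
    return np.linalg.solve(A,B)
def blobs(im,box,f,minA=6):
    x,y,w,h=box;m=f(im[y:y+h,x:x+w].astype(int)).astype(np.uint8)
    n,l,st,c=cv2.connectedComponentsWithStats(m)
    return [(np.round(c[i]+[x,y],2),st[i].tolist()[:5]) for i in range(1,n) if st[i,4]>=minA]
E
python3 - <<'E'
from h import *
t=cv2.imread("pics/top0.png");s=cv2.imread("pics/side0.png")
gray=lambda a:a.max(2)-a.min(2)
print('knob',blobs(t,(372,152,30,30),lambda a:a.max(2)<45),blobs(s,(380,310,40,35),lambda a:a.max(2)<45))
print('hub',blobs(t,(355,185,25,25),lambda a:(gray(a)<25)&(a.max(2)>110)),blobs(s,(325,288,30,30),lambda a:(gray(a)<25)&(a.max(2)>130)))
g=cv2.cvtColor(t,cv2.COLOR_BGR2GRAY)
print('shoulder region top');print(g[208:232,216:244])
print('post top');print(g[180:202,218:234])
print('hub');print(g[185:212,356:380])
g=cv2.cvtColor(s,cv2.COLOR_BGR2GRAY);print('side spindle');print(g[168:202,266:296])
print('side post');print(g[165:178,298:312])
E
```

```text
knob [(array([387.75, 165.34]), [11, 9, 10, 10, 71])] [(array([397.6 , 326.06]), [10, 9, 16, 15, 179])]
hub [(array([368.29, 194.72]), [6, 0, 16, 18, 90])] [(array([337.06, 294.31]), [8, 5, 9, 4, 16]), (array([346.38, 296.94]), [18, 6, 7, 7, 16]), (array([333.7, 302. ]), [7, 12, 4, 5, 10]), (array([343.  , 305.64]), [15, 17, 7, 3, 14]), (array([352.29, 308.  ]), [25, 19, 5, 3, 7])]
shoulder region top
[[ 64  65  63  63  64  65  63  65  63  63  66  64  62  61  63  64  64  61
   65  65  65  66  66  63  64  66  65  63]
 [ 65  64  65  64  64  64  64  63  63  63  64  65  63  63  64  65  66  65
   63  65  64  66  66  65  64  66  65  65]
 [ 64  63  65  63  62  63  63  63  63  62  61  62  64  65  64  63  65  66
   64  67  63  63  66  63  64  64  65  66]
 [ 64  65  66  64  65  64  65  61  63  67  69  65  67  70  62  64  61  65
   64  66  64  66  65  64  64  65  64  64]
 [ 64  63  64  64  64  64  63  62  65  82  92  85  82  92 103  95  75  62
   66  66  65  65  63  66  66  65  63  64]
 [ 66  66  63  64  65  66  64  64  69  88 109 117 102  88 115 128 107  81
   64  66  65  66  66  65  64  64  6
[... 6612 characters left out ...]
5 145 148 151 150 150 148 149 143 139 140 141 145]
 [145 145 144 146 152 153 148 147 147 145 140 139 138 144]
 [144 144 146 144 148 153 141 143 143 144 143 139 139 144]
 [146 145 144 146 147 143 131 132 134 137 143 141 141 141]
 [147 144 143 146 144 118 122 128 126 117 144 141 137 140]
 [146 147 145 147 144 105  87  93  92  90 143 143 140 140]
 [148 145 144 147 145 102  71  72  73  88 142 145 140 139]
 [148 146 145 146 145 105  72  76  74  88 144 143 142 140]
 [146 145 145 148 146 103  71  77  77  92 146 146 143 140]
 [148 148 145 146 146  91  74  76  77  92 145 147 145 139]
 [149 150 145 148 146  87  68  77  78  93 146 146 144 141]
 [152 149 146 145 146  88  71  75  75  91 143 148 148 142]]
```

```bash
python3 - <<'E'
from h import *
np.set_printoptions(linewidth=200,precision=4,suppress=True,threshold=10**6)
t=cv2.imread("pics/top0.png").astype(int);s=cv2.imread("pics/side0.png")
k=tri((387.75,165.34),(397.6,326.06));print('knob',k, plane('top',387.75,165.34,.015),plane('side',397.6,326.06,.015))
sh=plane('top',228.8,218.0,.055);print('shoulder top',sh,'proj side',proj('side',sh),proj('side',sh+[0,0,.042]))
po=plane('top',224.8,188.2,.085);print('post',po,'side',plane('side',305.1,169.9,.085),tri((224.8,188.2),(305.1,169.9)))
d=po-sh;print('len',np.hypot(*d[:2]),'jig x ang',np.arctan2(d[1],d[0])-1.2)
c=(t.max(2)-t.min(2));print('hub sat');print(c[186:212,356:380])
g=cv2.cvtColor(s,cv2.COLOR_BGR2GRAY).astype(int);print(g[164:206,266:294])
s=s.astype(int);print((s.max(2)-s.min(2))[290:320,328:354])
E
```

```text
knob [ 0.647  -0.2722  0.0144] [ 0.6472 -0.2721  0.015 ] [ 0.6464 -0.2727  0.015 ]
shoulder top [0.4654 0.1612 0.055 ] proj side [277.6071 183.8132] [277.3579 170.4474]
post [0.5389 0.174  0.085 ] side [0.5394 0.1725 0.085 ] [0.5395 0.1742 0.0838]
len 0.07461515648955219 jig x ang -1.0276499422728727
hub sat
[[73 74 74 73 75 74 75 75 75 75 74 74 74 75 77 65 26  6  7 12 39 71 77 78]
 [73 72 72 71 72 72 72 72 71 73 73 75 72 74 68 43  8  7  9 30 64 74 74 75]
 [70 71 70 70 70 72 71 70 70 71 70 70 70 69 50  9  6  7 16 51 69 71 71 71]
 [71 71 72 70 70 70 69 71 71 67 64 67 65 61 24  5  5 10 34 65 70 69 70 69]
 [70 72 71 72 74 72 69 60 53 36 29 32 34 31  9  6  8 29 60 70 71 71 70 70]
 [73 74 74 74 74 72 61 34 19 11  5  4  4  6  6  6 16 53 72 71 74 73 72 72]
 [75 75 75 75 73 69 43 12  6  4  5  2  2  5  7  6 22 56 73 72 73 73 72 75]
 [75 77 77 76 71 46 19  6  5  3  6  5  5  5  6  5 13 48 73 73 73 73 72 74]
 [78 77 79 77 62 18  7  6  6  5 10  7  4  4  3  5  8 35 70 75 76 73 74 76]
 [80 79 76 64 42  9  4  7  9 32 49 25 10  5  6  6  6 20 60 77 78 76 76 76]
 [79 79 68 31 10  5  5 16 47 66 74 57 29
[... 7722 characters left out ...]
 9  6  8  7  9  9  9  8  9  7  5 10 24 24 15  4  1]
 [79 80 80 34 10  7  8  8  7  8 10  7 10  9 10  8  5 10  8  8 15 40 40 35 25 12]
 [78 81 81 70 34  7  4  7  6  9  7  9  9  7 11 11  7  8  5  7 28 43 41 43 40 32]
 [77 81 82 84 70 21  7  5  5  7  8  8  8  7  8  7  7  5  6 22 42 46 44 42 39 41]
 [78 78 80 81 81 67 30 12 10  7  6  5  9  7  5  7  5  9 19 53 71 71 66 47 42 44]
 [77 78 81 80 80 80 68 63 49 23 11  7  8  7 10 13 22 38 65 77 78 78 76 69 67 65]
 [76 77 80 82 81 82 80 80 73 63 50 35 37 38 47 50 54 72 81 81 81 78 77 75 75 72]
 [78 77 80 81 80 81 78 79 77 75 70 67 70 69 75 76 76 77 79 81 81 79 78 75 75 76]
 [76 78 79 77 80 81 80 78 79 77 73 72 77 76 79 79 80 78 81 81 79 79 77 75 73 74]]
```

```bash
python3 - <<'E'
from h import *
np.set_printoptions(precision=4,suppress=True)
h1=plane('top',367.0,196.5,.03);h2=plane('side',340.7,299.2,.03);print(h1,h2,tri((367,196.5),(340.7,299.2)))
k1=plane('top',387.75,165.34,.015);k2=plane('side',397.6,326.06,.015)
for h,k in((h1,k1),(h2,k2)): print(np.hypot(*(k-h)[:2]),np.arctan2(*(k-h)[1::-1]))
print('sh',plane('top',228.8,218,.055),plane('side',278.3,183.3,.055),'tip side',plane('side',278,169.6,.097))
t=cv2.imread("pics/top0.png");s=cv2.imread("pics/side0.png")
def crop(i,x,y): return cv2.resize(i[y:y+30,x:x+40],None,fx=10,fy=10,interpolation=cv2.INTER_CUBIC)
im=np.vstack([np.hstack([crop(t,205,203),crop(s,258,162)]),np.hstack([crop(t,152,300),crop(s,160,150)])])
cv2.imwrite("pics/c1.png",np.clip(im.astype(float)*1.6,0,255).astype(np.uint8))
E
```

```text
[ 0.549  -0.2114  0.03  ] [ 0.5503 -0.2092  0.03  ] [ 0.549  -0.2111  0.0322]
0.11544618471276549 -0.553716388490116
0.11519098774797364 -0.5832370126404167
sh [0.4654 0.1612 0.055 ] [0.4675 0.1633 0.055 ] tip side [0.4675 0.1649 0.097 ]
```

View pics/c1.png

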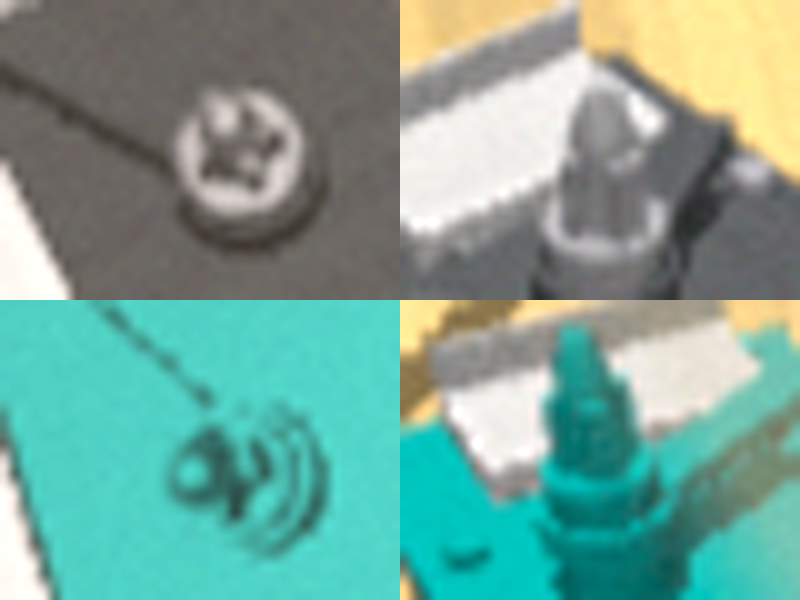

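```bash
python3 - <<'E'
from h import *
t=cv2.imread("pics/top0.png");g=cv2.cvtColor(t,cv2.COLOR_BGR2GRAY).astype(float)
P=[]
for x in range(203,221):
    y0=int(208.5+(x-204.5)*.6); ys=np.arange(y0-4,y0+7); w=np.clip(60-g[ys,x],0,None)
    if w.sum()>10: P.append((x,(w*ys).sum()/w.sum()))
P=np.array(P);print(np.round(P,1).tolist())
P=P[(P[:,0]>204)]
W=np.array([plane('top',*p,.036)[:2] for p in P])
l=cv2.fitLine(W.astype(np.float32),cv2.DIST_HUBER,0,.01,.01).ravel();a=np.arctan2(l[1],l[0])
if l[1]<0:a+=np.pi
print('finger ang',a,'spline',a-2.1)
# plate edge directions: mask of dark plate in world plane
m=((t.max(2).astype(int)-t.min(2)<22)&(g<85)).astype(np.uint8);m[:, :175]=0;m[:,265:]=0;m[:180]=0;m[265:]=0
m=cv2.morphologyEx(m,cv2.MORPH_OPEN,np.ones((3,3)))
c=max(cv2.findContours(m,0,1)[0],key=cv2.contourArea).reshape(-1,2)
W=np.array([plane('top',*map(float,p),.012)[:2] for p in c]).astype(np.float32)
print(cv2.minAreaRect(W))
E
```

```text
[[204.0, 209.2], [205.0, 210.1], [206.0, 210.8], [207.0, 211.1], [208.0, 211.6], [209.0, 212.1], [210.0, 212.7], [211.0, 213.7], [212.0, 214.0], [213.0, 214.5], [214.0, 215.2], [215.0, 215.9], [216.0, 216.2], [217.0, 217.0], [218.0, 217.3], [219.0, 218.0], [220.0, 218.4]]
finger ang 1.100896 spline -0.9991039
((0.4676937758922577, 0.19517108798027039), (0.13904686272144318, 0.17230160534381866), 30.44639778137207)
```

The grey jig's spindle is at about (0.466,0.162) with jig +x at about −1.035 rad. In the crop, its plate-coloured hold-down finger has a dark edge running from (0,65) to (175,170), which puts the wide spline near −1.0 rad. The lever hub is at about (0.5496,−0.2105), pointing −0.565 rad. I'll move above the lever.

```bash
cat > goal.py <<'E'
import sys,numpy as np
from scipy.spatial.transform import Rotation as Ro
from rig import manip
# usage: goal.py x y z yang  -> normalised shift/twist from the present pose
s=manip.get_state();w,x,y,z=s['ee_rot'];R=Ro.from_quat([x,y,z,w]).as_matrix()
ya=np.arctan2(R[1,1],R[0,1])
print('t',round(s['clock'],2),'pos',s['position'].round(4),'yang',round(ya,4),'tilt',R[:2,2].round(4),'F',s['contact_force'].round(1),'M',s['moment'].round(2),'w',round(s['width'],4),'gf',s['gripper_force'],'q6',s['qpos'][5].round(2))
if len(sys.argv)>4:
    g=np.array(list(map(float,sys.argv[1:])))
    print('norm',(R.T@(g[:3]-s['position'])/.8).round(4),'twist',round(-(g[3]-ya)/np.radians(120),4))
E
python3 goal.py .5496 -.2105 .12 1.006
```

```text
t 0.1 pos [0.1586 0.5522 0.2385] yang 1.291 tilt [-0.0006 -0.0016] F [-0.8 -0.3 -0.7] M [-0.02 -0.07 -0.01] w 0.0853 gf 0.0 q6 -0.12
norm [-0.733  -0.7811  0.1493] twist 0.1361
```

Emit:
move_arm --deltas '[[[-0.733,-0.781,0.12,0.136,-1],[-0.733,-0.781,0.12,0.136,-1],[-0.733,-0.781,0.12,0.136,-1],[-0.733,-0.781,0.12,0.136,-1],[-0.733,-0.781,0.12,0.136,-1],[-0.733,-0.781,0.12,0.136,-1],[-0.733,-0.781,0.12,0.136,-1],[-0.733,-0.781,0.12,0.136,-1],[-0.733,-0.781,0.12,0.136,-1],[-0.733,-0.781,0.12,0.136,-1],[-0.733,-0.781,0.12,0.136,-1],[-0.733,-0.781,0.12,0.136,-1]]]' --squeeze 30

```text
clock: 1.3
position: [0.4313, 0.0201, 0.1722]
ee_rot: [0.0, 0.279, 0.96, 0.0]
contact_force: [1.2, 0.8, 0.4]
width: 0.0853
gripper_force: 0.0
```

```bash
python3 goal.py .5496 -.2105 .1 1.006
```

```text
t 1.3 pos [0.4313 0.0201 0.1722] yang 1.0056 tilt [0.0002 0.0004] F [1.2 0.8 0.4] M [ 0.07 -0.02 -0.03] w 0.0853 gf 0.0 q6 -1.12
norm [-0.2793 -0.1643  0.0902] twist -0.0002
```

Emit:
move_arm --deltas '[[[-0.279,-0.164,0.05,0,-1],[-0.279,-0.164,0.05,0,-1],[-0.279,-0.164,0.05,0,-1],[-0.279,-0.164,0.05,0,-1],[-0.279,-0.164,0.05,0,-1],[-0.279,-0.164,0.05,0,-1],[-0.279,-0.164,0.05,0,-1]]]'

```text
clock: 2.0
position: [0.5495, -0.2098, 0.1312]
ee_rot: [-0.001, 0.28, 0.96, 0.0]
contact_force: [-0.1, 0.6, 0.4]
width: 0.0854
gripper_force: 0.0
```

```bash
python3 goal.py .5496 -.2105 .014 1.006; python3 - <<'E'
from h import *
ims=[manip.get_image(n) for n in("top","side")]
a=cv2.resize(ims[0][140:230,320:440],(400,300));b=cv2.resize(ims[1][230:350,300:460],(400,300))
cv2.imwrite("pics/c2.png",np.hstack([a,b])[:,:,::-1])
E
```

```text
t 2.0 pos [ 0.5495 -0.2098  0.1312] yang 1.0036 tilt [-0.0015  0.0009] F [-0.1  0.6  0.4] M [-0.03 -0.02  0.01] w 0.0854 gf 0.0 q6 -1.49
norm [-0.0008 -0.0007  0.1465] twist -0.0012
```

View pics/c2.png

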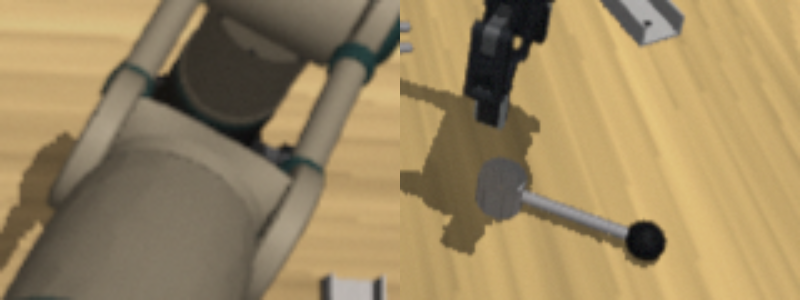

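The side crop shows the gripper above the hub at crop (500,190). The wrist hides the lever from the top camera. I'll go down and grip it.

Emit:
move_arm --deltas '[[[-0.001,-0.001,0.06,0,-1],[-0.001,-0.001,0.11,0,-1],[-0.001,-0.001,0.135,0,-1],[-0.001,-0.001,0.1465,0,-1],[-0.001,-0.001,0.1465,0,-1],[-0.001,-0.001,0.1465,0,1],[-0.001,-0.001,0.1465,0,1],[-0.001,-0.001,0.1465,0,1],[-0.001,-0.001,0.1465,0,1],[-0.001,-0.001,0.1465,0,1],[-0.001,-0.001,0.1465,0,1],[-0.001,-0.001,0.1465,0,1]]]' --squeeze 40

```text
clock: 3.3
position: [0.5502, -0.2097, 0.0167]
ee_rot: [0.001, 0.279, 0.96, -0.0]
contact_force: [-1.4, 1.1, 5.8]
width: 0.0352
gripper_force: 40.8
```

```bash
python3 goal.py .5496 -.2105 .18 1.006
```

```text
t 3.3 pos [ 0.5502 -0.2097  0.0167] yang 1.006 tilt [ 0.002  -0.0009] F [-1.4  1.1  5.8] M [0.08 0.08 0.01] w 0.0352 gf 40.84656427614391 q6 -1.49
norm [-0.0003 -0.0012 -0.2042] twist -0.0
```

Width 35 mm at 41 N, so the hub is held. I'll lift it and carry it to above the spindle.

Emit:
move_arm --deltas '[[[0,0,-0.03,0,1],[0,0,-0.07,0,1],[0,0,-0.12,0,1],[0,0,-0.17,0,1],[0,0,-0.18,0,1],[0,0,-0.18,0,1]]]' --squeeze 60

```text
clock: 3.9
position: [0.5501, -0.2096, 0.1606]
ee_rot: [0.002, 0.279, 0.96, -0.0]
contact_force: [0.0, -0.3, -1.9]
width: 0.0346
gripper_force: 61.0
```

```bash
python3 goal.py .4666 .1629 .16 .571
```

```text
t 3.9 pos [ 0.5501 -0.2096  0.1606] yang 1.006 tilt [ 0.0029 -0.0014] F [ 0.  -0.3 -1.9] M [ 0.01  0.   -0.03] w 0.0346 gf 61.03062481619418 q6 -1.49
norm [ 3.374e-01  3.375e-01 -2.000e-04] twist 0.2077
```

Emit:
move_arm --deltas '[[[0.337,0.337,-0.02,0.208,1],[0.337,0.337,-0.02,0.208,1],[0.337,0.337,-0.02,0.208,1],[0.337,0.337,-0.02,0.208,1],[0.337,0.337,-0.02,0.208,1],[0.337,0.337,-0.02,0.208,1],[0.337,0.337,-0.02,0.208,1],[0.337,0.337,-0.02,0.208,1],[0.337,0.337,-0.02,0.208,1],[0.337,0.337,-0.02,0.208,1],[0.337,0.337,-0.02,0.208,1],[0.337,0.337,-0.02,0.208,1]]]'

```text
clock: 5.1
position: [0.466, 0.1615, 0.1745]
ee_rot: [-0.001, 0.48, 0.877, -0.001]
contact_force: [0.0, 0.6, -2.4]
width: 0.0347
gripper_force: 61.1
```

```bash
python3 goal.py .4666 .1629 .125 .571; python3 - <<'E'
from h import *
ims=[manip.get_image(n) for n in("top","side")]
cv2.imwrite("pics/top3.png",ims[0][:,:,::-1]);cv2.imwrite("pics/side3.png",ims[1][:,:,::-1])
b=cv2.resize(ims[1][110:230,220:380],(800,600),interpolation=cv2.INTER_CUBIC)
cv2.imwrite("pics/c3.png",b[:,:,::-1])
E
```

```text
t 5.1 pos [0.466  0.1615 0.1745] yang 0.5686 tilt [-0.0015 -0.0006] F [ 0.   0.6 -2.4] M [ 0.05 -0.04 -0.  ] w 0.0347 gf 61.13525717519224 q6 -0.38
norm [0.0011 0.0017 0.0618] twist -0.0011
```

View pics/c3.png

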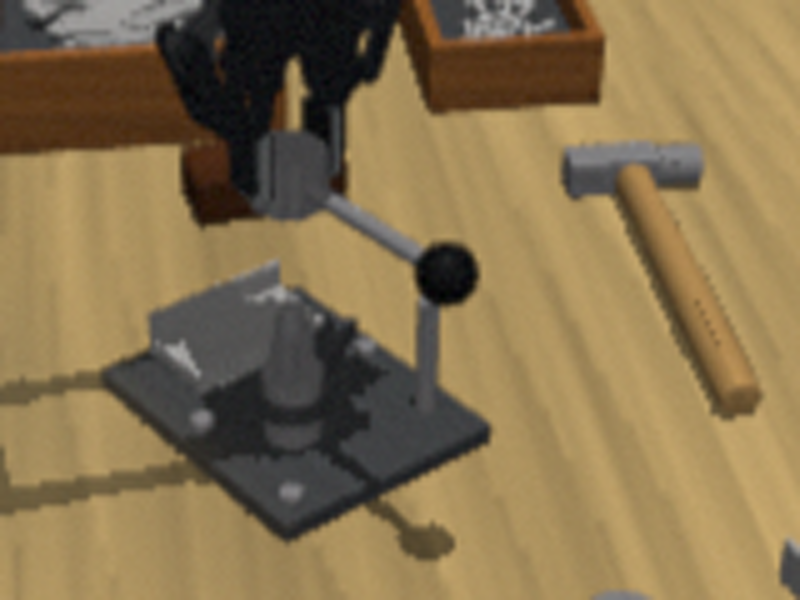

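```bash
python3 - <<'E'
from h import *
s=cv2.imread("pics/side3.png")
print(blobs(s,(298,152,22,26),lambda a:a.max(2)<45))
for b in blobs(s,(298,152,22,26),lambda a:a.max(2)<45,40):
    k=plane('side',*b[0],.1728);d=k[:2]-[.466,.1615];print(k,np.hypot(*d),np.arctan2(d[1],d[0]))
g=cv2.cvtColor(s,cv2.COLOR_BGR2GRAY);print(g[164:184,270:288])
E
```

```text
[(array([308.72, 164.48]), [5, 7, 12, 12, 110])]
[0.52774988 0.06267336 0.1728    ] 0.11653219285784892 -1.012319084631254
[[127 110 102 102  91  93 132 135 135 133 133 144 150 149 149 151 154 152]
 [101  94  90  90  89  94 131 136 135 135 132 139 149 149 146 149 155 154]
 [ 89  89  90  89  91  98 129 133 135 132 131 139 148 149 150 147 152 153]
 [ 89  89  90 100 115 141 146 107 106  96 107 132 148 148 148 147 152 152]
 [ 93  97 120 137 147 158 159 123  98  75  78 104 141 150 149 146 151 152]
 [116 138 142 113 114 151 154 123 120 102  68  70 101 133 148 149 150 153]
 [ 96 110 110  89  85 108 109  91  94  88  74  60  69  89 120 145 149 152]
 [ 84  83  84  83  84  83  75  71  73  73  73  85  71  66  78 108 127 152]
 [ 83  82  83  85  83  76  73  77  77  73  71  84  77  80  71  65  91 121]
 [ 83  84  84  84  80  68  67  79  78  71  69  82  91 135  98  50  64  81]
 [ 83  84  82  84  78  66  70  77  77  72  67  68  85 110  81  41  44  64]
 [ 84  81  83  83  79  66  71  78  79  74  65  65  75  70  50  33  36  61]
 [ 84  81  82  81  78  63  72  75  76  72  68  67  65  46  35  34  38  44]
 [ 81  83  82  81  75  66  68  74  73  70  69  69  57  37  30  37  37  40]
 [ 82  83  83  81  70  65  69  72  69  69  67  68  60  38  35  35  33  36]
 [ 84  85  83  83  66  67  67  70  66  65  67  69  58  38  32  36  37  34]
 [ 86  89  83  81  67  65  68  70  70  63  69  66  59  38  33  35  33  32]
 [ 88  84  85  76  67  67  69  73  66  65  68  66  67  46  35  35  28  30]
 [ 86  84  81  69  66  66  68  72  68  63  69  69  68  64  48  32  32  30]
 [ 84  70  67  68  68  65  69  71  69  63  68  69  68  68  54  35  29  34]]
```

The side crop shows the lever in the grip above the spindle, whose tip is at crop (292,305). The knob is at (446,272), in front of the stop post and above it. I'll go down in steps onto the pilot.

Emit:
move_arm --deltas '[[[0.001,0.0017,0.04,0,1],[0.001,0.0017,0.07,0,1],[0.001,0.0017,0.078,0,1],[0.001,0.0017,0.082,0,1],[0.001,0.0017,0.085,0,1],[0.001,0.0017,0.085,0,1]]]'

```text
clock: 5.8
position: [0.4675, 0.1642, 0.1081]
ee_rot: [0.001, 0.48, 0.877, 0.001]
contact_force: [0.0, -0.7, -3.2]
width: 0.0347
gripper_force: 61.0
```

```bash
python3 goal.py .4666 .1629 .0957 .571
```

```text
t 5.8 pos [0.4675 0.1642 0.1081] yang 0.5702 tilt [0.0017 0.0004] F [ 0.  -0.7 -3.2] M [0.04 0.01 0.02] w 0.0347 gf 60.98508043214679 q6 -0.37
norm [-0.0007 -0.0019  0.0155] twist -0.0004
```

Emit:
move_arm --deltas '[[[0,0,0.004,0,1],[0,0,0.007,0,1],[0,0,0.009,0,1],[0,0,0.009,0,1]]]'

```text
clock: 6.2
position: [0.4666, 0.164, 0.1]
ee_rot: [0.0, 0.479, 0.878, -0.0]
contact_force: [0.2, -0.7, -3.4]
width: 0.035
gripper_force: 61.0
```

```bash
python3 goal.py .4666 .1629 .0957 .571
```

```text
t 6.2 pos [0.4666 0.164  0.1   ] yang 0.5708 tilt [-0.0001 -0.0003] F [ 0.2 -0.7 -3.4] M [-0.14 -0.04 -0.02] w 0.035 gf 61.02630078792572 q6 -0.37
norm [-0.0012 -0.0008  0.0053] twist -0.0001
```

Emit:
move_arm --deltas '[[[0,0,0.003,0,1],[0,0,0.005,0,1],[0,0,0.007,0,1],[0,0,0.007,0,1]]]'

```text
clock: 6.6
position: [0.4665, 0.1639, 0.0942]
ee_rot: [-0.0, 0.479, 0.878, -0.0]
contact_force: [-0.1, -2.0, -2.7]
width: 0.0348
gripper_force: 61.2
```

```bash
python3 goal.py .4666 .1629 .0717 .571
```

```text
t 6.6 pos [0.4665 0.1639 0.0942] yang 0.5707 tilt [-0.0005 -0.0006] F [-0.1 -2.  -2.7] M [-0.39  0.02 -0.02] w 0.0348 gf 61.206378461793065 q6 -0.37
norm [-0.0011 -0.0006  0.0281] twist -0.0001
```

Emit:
move_arm --deltas '[[[-0.0008,-0.0005,0.002,0,1],[-0.0008,-0.0005,0.004,0,1],[-0.0008,-0.0005,0.005,0,1],[-0.0008,-0.0005,0.005,0,1]]]'

```text
clock: 7.0
position: [0.4667, 0.1634, 0.0903]
ee_rot: [-0.0, 0.48, 0.878, -0.0]
contact_force: [0.5, -1.4, -2.3]
width: 0.0345
gripper_force: 61.2
```

```bash
python3 goal.py .4666 .1629 .0717 .571
```

```text
t 7.0 pos [0.4667 0.1634 0.0903] yang 0.5705 tilt [-0.0002  0.0001] F [ 0.5 -1.4 -2.3] M [-0.19  0.08 -0.05] w 0.0345 gf 61.20467201806605 q6 -0.37
norm [-0.0005 -0.0005  0.0233] twist -0.0003
```

Emit:
move_arm --deltas '[[[-0.0005,-0.0003,0.003,0,1],[-0.0005,-0.0003,0.006,0,1],[-0.0005,-0.0003,0.009,0,1],[-0.0005,-0.0003,0.009,0,1]]]'

```text
clock: 7.4
position: [0.4666, 0.1631, 0.0828]
ee_rot: [-0.0, 0.48, 0.877, -0.0]
contact_force: [-0.3, 0.2, -2.2]
width: 0.0345
gripper_force: 61.2
```

```bash
python3 goal.py .4666 .1629 .0717 .571
```

```text
t 7.4 pos [0.4666 0.1631 0.0828] yang 0.5704 tilt [-0.0006  0.0003] F [-0.3  0.2 -2.2] M [ 0.02  0.04 -0.01] w 0.0345 gf 61.199945490807295 q6 -0.38
norm [-0.0002 -0.0001  0.0139] twist -0.0003
```

The splines matched on the first approach and there is no side load. I'll keep going down to the shoulder.

Emit:
move_arm --deltas '[[[0,0,0.004,0,1],[0,0,0.007,0,1],[0,0,0.01,0,1],[0,0,0.0125,0,1],[0,0,0.0125,0,1]]]'

```text
clock: 7.9
position: [0.4667, 0.1629, 0.073]
ee_rot: [-0.0, 0.48, 0.878, -0.0]
contact_force: [-1.1, 0.6, -2.3]
width: 0.0347
gripper_force: 61.2
```

```bash
python3 goal.py .4666 .1629 .0717 .571
```

```text
t 7.9 pos [0.4667 0.1629 0.073 ] yang 0.5705 tilt [-0.0003  0.    ] F [-1.1  0.6 -2.3] M [-0.    0.02  0.01] w 0.0347 gf 61.19758553802967 q6 -0.38
norm [ 0.     -0.0001  0.0016] twist -0.0002
```

Emit:
move_arm --deltas '[[[0,0,0.001,0,1],[0,0,0.002,0,1],[0,0,0.003,0,1],[0,0,0.003,0,1]]]'

```text
clock: 8.3
position: [0.4668, 0.163, 0.0718]
ee_rot: [0.0, 0.48, 0.878, 0.0]
contact_force: [-1.8, 0.0, 4.6]
width: 0.0347
gripper_force: 62.0
```

```bash
python3 goal.py .4666 .1629 .0717 .571
```

```text
t 8.3 pos [0.4668 0.163  0.0718] yang 0.5706 tilt [0.0004 0.0002] F [-1.8  0.   4.6] M [-0.03  0.4   0.  ] w 0.0347 gf 62.034510746598244 q6 -0.38
norm [-0.     -0.0003  0.0001] twist -0.0002
```

The hub meets the shoulder at 71.8 mm, where 71.7 mm was expected, with about 7 N net, so it is home. I'll start the counter-clockwise swing, watching the forces.

Emit:
move_arm --deltas '[[[0,0,0.001,0,1],[0,0,0.001,0,1],[0,0,0,-0.02,1],[0,0,0,-0.04,1],[0,0,0,-0.06,1],[0,0,0,-0.08,1],[0,0,0,-0.1,1],[0,0,0,-0.1,1]]]'

```text
clock: 9.1
position: [0.4664, 0.1631, 0.0717]
ee_rot: [-0.0, 0.385, 0.923, 0.0]
contact_force: [-3.4, 0.8, 5.1]
width: 0.0351
gripper_force: 62.0
```

```bash
python3 goal.py .4666 .1629 .0717 .571
```

```text
t 9.1 pos [0.4664 0.1631 0.0717] yang 0.7802 tilt [-0.0003  0.0005] F [-3.4  0.8  5.1] M [ 0.03  0.48 -0.07] w 0.0351 gf 62.006839625537395 q6 -0.59
norm [-0.0004  0.      0.0001] twist 0.0999
```

Emit:
move_arm --deltas '[[[0.0004,-0.0004,0,-0.03,1],[0.0004,-0.0004,0,-0.06,1],[0.0004,-0.0004,0,-0.09,1],[0.0004,-0.0004,0,-0.12,1],[0.0004,-0.0004,0,-0.15,1],[0.0004,-0.0004,0,-0.18,1],[0.0004,-0.0004,0,-0.21,1],[0.0004,-0.0004,0,-0.24,1],[0.0004,-0.0004,0,-0.26,1],[0.0004,-0.0004,0,-0.28,1],[0.0004,-0.0004,0,-0.28,1]]]'

```text
clock: 10.2
position: [0.4661, 0.1629, 0.0717]
ee_rot: [0.0, 0.102, 0.995, 0.0]
contact_force: [-3.5, -0.2, 5.8]
width: 0.0347
gripper_force: 62.0
```

```bash
python3 goal.py .4666 .1629 .0717 1.586
```

```text
t 10.2 pos [0.4661 0.1629 0.0717] yang 1.3664 tilt [0.     0.0001] F [-3.5 -0.2  5.8] M [-0.08  0.48 -0.07] w 0.0347 gf 62.04694130457938 q6 -1.17
norm [-0.0006  0.0001  0.    ] twist -0.1048
```

Emit:
move_arm --deltas '[[[0,0,0,-0.02,1],[0,0,0,-0.04,1],[0,0,0,-0.06,1],[0,0,0,-0.075,1],[0,0,0,-0.075,1]]]'

```text
clock: 10.7
position: [0.4661, 0.1629, 0.0718]
ee_rot: [0.0, 0.024, 1.0, 0.0]
contact_force: [-2.7, 0.2, 5.2]
width: 0.0347
gripper_force: 62.1
```

```bash
python3 goal.py .4666 .1629 .0717 1.586; python3 - <<'E'
from h import *
im=manip.get_image("side");cv2.imwrite("pics/side4.png",im[:,:,::-1])
cv2.imwrite("pics/c4.png",cv2.resize(im[110:230,220:380],(800,600),interpolation=cv2.INTER_CUBIC)[:,:,::-1])
E
```

```text
t 10.7 pos [0.4661 0.1629 0.0718] yang 1.5234 tilt [0.     0.0001] F [-2.7  0.2  5.2] M [-0.11  0.44 -0.11] w 0.0347 gf 62.056648191064596 q6 -1.33
norm [-0.0006  0.      0.0001] twist -0.0299
```

View pics/c4.png

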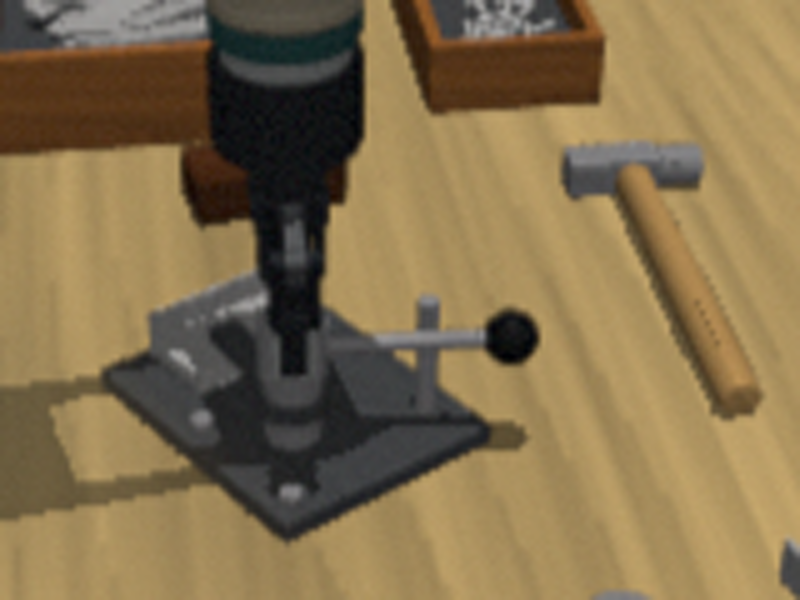

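In the side crop, the lever is fitted and has turned with the gripper. Its arm is just short of the post at crop (428,340), and the knob is at (512,336). I'll feel for the stop in small steps.

Emit:
move_arm --deltas '[[[0,0,0,-0.005,1],[0,0,0,-0.01,1],[0,0,0,-0.015,1],[0,0,0,-0.015,1]]]'

```text
clock: 11.15
position: [0.4661, 0.1629, 0.0717]
ee_rot: [-0.0, 0.008, 1.0, 0.0]
contact_force: [-2.9, 0.0, 5.4]
width: 0.0347
gripper_force: 62.1
```

```bash
python3 goal.py .4666 .1629 .0717 1.586
```

```text
t 11.15 pos [0.4661 0.1629 0.0717] yang 1.5543 tilt [-0.0001  0.    ] F [-2.9  0.   5.4] M [-0.15  0.46 -0.21] w 0.0347 gf 62.06052613444626 q6 -1.36
norm [-0.0007  0.0001  0.    ] twist -0.0151
```

Emit:
move_arm --deltas '[[[0,0,0,-0.005,1],[0,0,0,-0.01,1],[0,0,0,-0.01,1]]]'

```text
clock: 11.45
position: [0.4661, 0.1629, 0.0718]
ee_rot: [-0.0, -0.002, 1.0, 0.0]
contact_force: [-3.6, -0.9, 5.8]
width: 0.0351
gripper_force: 62.1
```

```bash
python3 goal.py .4666 .1629 .0717 1.586
```

```text
t 11.45 pos [0.4661 0.1629 0.0718] yang 1.5753 tilt [-0.  0.] F [-3.6 -0.9  5.8] M [-0.09  0.47 -0.16] w 0.0351 gf 62.06340660341084 q6 -1.38
norm [-0.0006  0.      0.0001] twist -0.0051
```

Emit:
move_arm --deltas '[[[0,0,0,-0.005,1],[0,0,0,-0.01,1],[0,0,0,-0.01,1]]]'

```text
clock: 11.75
position: [0.4661, 0.1628, 0.0718]
ee_rot: [-0.0, -0.012, 1.0, 0.0]
contact_force: [-3.7, -0.9, 6.1]
width: 0.0345
gripper_force: 62.1
```

```bash
python3 goal.py .4666 .1629 .0717 1.586
```

```text
t 11.75 pos [0.4661 0.1628 0.0718] yang 1.5955 tilt [-0.      0.0001] F [-3.7 -0.9  6.1] M [-0.19  0.45 -0.36] w 0.0345 gf 62.09300586953759 q6 -1.4
norm [-0.0006  0.0001  0.0001] twist 0.0045
```

Emit:
move_arm --deltas '[[[0,0,0,-0.006,1],[0,0,0,-0.006,1]]]'

```text
clock: 11.95
position: [0.4661, 0.1628, 0.0717]
ee_rot: [-0.0, -0.018, 1.0, 0.0]
contact_force: [-3.1, -1.4, 7.0]
width: 0.0346
gripper_force: 62.3
```

```bash
python3 goal.py .4666 .1629 .0717 1.586; python3 - <<'E'
from h import *
im=manip.get_image("side");im2=manip.get_image("top");cv2.imwrite("pics/side5.png",im[:,:,::-1])
a=cv2.resize(im[150:200,270:340],(560,400),interpolation=cv2.INTER_CUBIC)
cv2.imwrite("pics/c5.png",a[:,:,::-1])
E
```

```text
t 11.95 pos [0.4661 0.1628 0.0717] yang 1.606 tilt [-0.0002  0.0004] F [-3.1 -1.4  7. ] M [-0.28  0.49 -0.91] w 0.0346 gf 62.252949052490294 q6 -1.41
norm [-0.0007  0.0001  0.0001] twist 0.0096
```

View pics/c5.png

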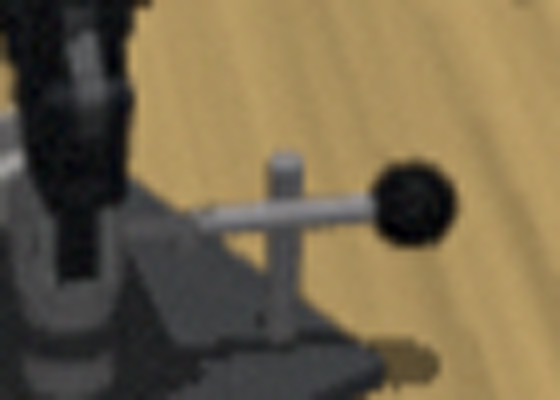

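The side crop shows the arm touching the post at crop (285,210), and the moment has risen to 0.9 N m, so it rests on the stop. I'll ease the twist slightly, then release and retreat upwards.

Emit:
move_arm --deltas '[[[0,0,-0.0005,0.003,1],[0,0,-0.0005,0.003,0.2],[0,0,-0.0005,0.003,-0.4],[0,0,-0.0005,0.003,-1],[0,0,-0.0005,0.003,-1],[0,0,-0.0005,0.003,-1],[0,0,-0.0005,0.003,-1],[0,0,-0.0005,0.003,-1]]]'

```text
clock: 12.85
position: [0.4664, 0.163, 0.0713]
ee_rot: [0.0, -0.016, 1.0, 0.0]
contact_force: [0.0, -1.0, 0.1]
width: 0.0852
gripper_force: 0.0
```

```bash
python3 goal.py .4666 .1629 .0717 1.586
```

```text
t 12.85 pos [0.4664 0.163  0.0713] yang 1.6032 tilt [0.0001 0.0001] F [ 0.  -1.   0.1] M [0.   0.01 0.  ] w 0.0852 gf 0.0 q6 -1.41
norm [-0.0002 -0.0001 -0.0005] twist 0.0082
```

Emit:
move_arm --deltas '[[[0,0,-0.03,0,-1],[0,0,-0.07,0,-1],[0,0,-0.12,0,-1],[0,0,-0.17,0,-1],[0.1,0.05,-0.2,0,-1],[0.2,0.15,-0.22,0,-1],[0.2,0.2,-0.22,0,-1],[0.2,0.25,-0.22,0,-1],[0.2,0.3,-0.22,0,-1],[0.2,0.3,-0.22,0,-1],[0.2,0.3,-0.22,0,-1]]]'

```text
clock: 13.95
position: [0.2969, 0.4026, 0.2477]
ee_rot: [0.0, -0.019, 1.0, 0.002]
contact_force: [0.6, -1.7, -0.4]
width: 0.0852
gripper_force: 0.0
```

```bash
python3 goal.py; python3 - <<'E'
from h import *
im=manip.get_image("side");im2=manip.get_image("top")
cv2.imwrite("pics/top6.png",im2[:,:,::-1]);cv2.imwrite("pics/side6.png",im[:,:,::-1])
a=cv2.resize(im[150:200,260:327],(400,300),interpolation=cv2.INTER_CUBIC);b=cv2.resize(im2[165:240,170:270],(400,300),interpolation=cv2.INTER_CUBIC)
cv2.imwrite("pics/c6.png",np.vstack([np.hstack([a,b]),np.hstack([cv2.resize(im,(400,300)),cv2.resize(im2,(400,300))])])[:,:,::-1])
E
```

```text
t 13.95 pos [0.2969 0.4026 0.2477] yang 1.6086 tilt [0.0002 0.004 ] F [ 0.6 -1.7 -0.4] M [-0.06  0.04  0.03] w 0.0852 gf 0.0 q6 -0.82
```

View pics/c6.png

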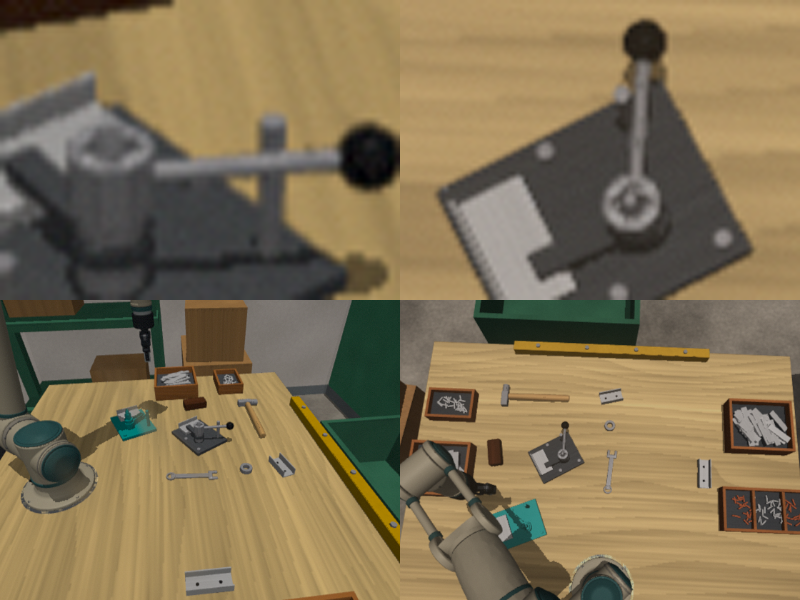

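The final view shows the hub seated on the shoulder and the arm against the stop post (top crop (622,95)). The hold-down finger is over the workpiece, the other objects have not moved and the gripper is clear.

```bash
python3 -c "
from rig import manip
print(manip.sign_off())"
```

```text
the job is handed in; nothing more can be done
None
```

The lever is fully home on the spindle and swung round until its arm rests on the stop post with the clamp closed; I let go and handed the job in at about 14 s of the 67 s allowed.

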